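# Sweep the coin tray's lids shut

## Task

Run the fingertips lightly along the top of the coin tray, from the end with the wire handle to the other end, and so push its three flip lids down one after the other in that order until all are fully shut. Only push the lids: do not grip or lift the tray or press hard on it, leave it where it stands, and leave the coin rolls and the paper roll beside it alone.

Things in the scene. Friction and masses are not known exactly. Their poses are not given: they have to be found in the camera images.
- coin_tray: loose grey open-topped coin tray, about 1.2 kg with its coins, 36 mm wide (its x), 142 mm long (its y), standing on the desk; origin at the centre of its underside, z up. Three white lids in a row along its y close its three compartments, 46 mm apart. A U-shaped wire handle sticks out 23 mm beyond its -y end, 21 to 27 mm above the desk.
- first_end (a point): point on the tray's centre line at its handle end (tray y = -69 mm), at the height of the top face of the shut lids, 42.5 mm above the desk
- last_end (a point): the same at the other end (tray y = +69 mm); the row of lids runs from first_end to last_end
- lid_1 (a joint): hinge angle (rad) of lid 1 counted from the handle end: 0 shut flat on the tray, about 1.6 upright, 1.85 its open stop. The lid is a flat flap 32 mm wide, 44 mm long, 4 mm thick, hinged along its edge nearest the handle, 2 mm from first_end, level with the top face of the shut lids, so it shuts by swinging away from the handle end. Its hinge is a little stiff (about 0.006 N m): it stays where it is left and does not fall shut.
- lid_2 (a joint): hinge angle (rad) of lid 2 counted from the handle end: 0 shut flat on the tray, about 1.6 upright, 1.85 its open stop. The lid is a flat flap 32 mm wide, 44 mm long, 4 mm thick, hinged along its edge nearest the handle, 48 mm from first_end, level with the top face of the shut lids, so it shuts by swinging away from the handle end. Its hinge is a little stiff (about 0.006 N m): it stays where it is left and does not fall shut.
- lid_3 (a joint): hinge angle (rad) of lid 3 counted from the handle end: 0 shut flat on the tray, about 1.6 upright, 1.85 its open stop. The lid is a flat flap 32 mm wide, 44 mm long, 4 mm thick, hinged along its edge nearest the handle, 94 mm from first_end, level with the top face of the shut lids, so it shuts by swinging away from the handle end. Its hinge is a little stiff (about 0.006 N m): it stays where it is left and does not fall shut.
- coin_roll_0: bystander: loose coin roll standing on end near the tray, 26 mm across, 52 mm high; origin at the centre of its underside
- coin_roll_1: bystander: the same, 28 mm across, 58 mm high
- coin_roll_2: bystander: the same, 24 mm across, 49 mm high
- slip_roll_1: bystander: loose white paper roll standing on end near the tray, 52 mm across, 57 mm high; origin at the centre of its underside

How it is judged:
On the way, in this order (a step that is already met when the one before it is completed fails the run):
1. lid 1 from the handle end is pushed down (below 0.35 rad), in its turn (value of joint lid_1 below 0.35 rad), for 0.1 s.
2. lid 2 from the handle end is pushed down (below 0.35 rad), in its turn (value of joint lid_2 below 0.35 rad), for 0.1 s.
3. lid 3 from the handle end is pushed down (below 0.35 rad), in its turn (value of joint lid_3 below 0.35 rad), for 0.1 s.
At the end, for the whole second after the job is handed in: all three lids are shut to within 0.12 rad (free edge within about 5 mm of home); the tray stands flat and at rest, both ends within 25 mm of where they were; the coin rolls and the paper roll stand upright within 15 mm of where they were (value of joint each of lid_1, lid_2, lid_3 below 0.12 rad and distance of each of first_end, last_end from where it was at the start of the episode below 0.025 m and angle between coin_tray's own z axis and vertical below 0.03 rad and linear speed of coin_tray below 0.01 m/s and distance of each of coin_roll_0, coin_roll_1, coin_roll_2, slip_roll_1 from where it was at the start of the episode below 0.015 m and angle between each of coin_roll_0, coin_roll_1, coin_roll_2, slip_roll_1's own z axis and vertical below 0.1 rad); the robot touches nothing.
It fails at once if the tray is lifted (10 mm) or tipped (0.15 rad) (height (world z) of coin_tray above 0.01 m or angle between coin_tray's own z axis and vertical above 0.15 rad).
It fails at once if the tray is shoved: an end moves more than 25 mm (distance of any of first_end, last_end from where it was at the start of the episode above 0.025 m).
It fails at once if the fingers press on the tray and its lids with more than 25 N (contact force between the fingers and coin_tray above 25 N).
It fails at once if a coin roll or the paper roll is shifted more than 15 mm, lifted or tipped (distance of any of coin_roll_0, coin_roll_1, coin_roll_2, slip_roll_1 from where it was at the start of the episode above 0.015 m or angle between any of coin_roll_0, coin_roll_1, coin_roll_2, slip_roll_1's own z axis and vertical above 0.3 rad).
It also fails if it takes over 40 s, if anything falls off the work surface, if the arm or the gripper's body presses on something with over 40 N, if the wrist force passes 120 N, or if a joint passes its speed limit or range.

## Robot

A 7-joint arm with a two-finger parallel gripper is mounted at the origin on the work surface; the furniture and walls round the work are solid. World frame = base frame: x ahead of the robot, y to its left, z up, the work surface at z = 0. Lengths are in m, angles in rad, forces in N, time in s.
With the tool pointing down it reaches from about 0.35 to 0.9 m from the base axis. Payload 8.1 kg.
Tool frame: the origin (TCP) lies midway between the tips of the shut fingers; the grasp point (between the pads) lies 19 mm behind it; z points along the fingers, y is the line along which they close (so a half turn about z gives the same grasp; the last joint's range is limited). The gripper opens to 92 mm and grips with 3 to 60 N. Pads are 19 mm wide; open, the fingers measure 130 mm over their backs; the gripper's body (75 mm by 190 mm) begins 47 mm behind the grasp point.
Start: joints at [-1.265, 0.434, 0.025, 1.573, -0.012, 1.134, -0.075], TCP at [0.248, 0.574, 0.227] pointing down, gripper open.
Joint ranges: [-2.62, 2.62], [-0.44, 2.09], [-1.27, 1.32], [0.08, 2.57], [-1.32, 4.46], [0.12, 2], [-2.74, 2.74]. Speed limits (rad/s): [2.22, 2.22, 3.01, 3.01, 3.14, 3.14, 3.14].

## Interface

Orientations are given as a rotation vector (axis times angle).
In Python, from cell import arm gives the robot as it stands.
- The arm moves only by the tool send_rows, never from a script. Its argument "increments" is a list of rows, each a list of 3 entries, a list of its own where there are three numbers: the finger opening in cm, from 0 to 9.18, then the shift along the tool's x, y, z in cm, then the turn, a rotation vector about the tool's x, y, z in rad. A call has 1 to 5 rows; each row shifts and turns the commanded pose from where the row before left it, along the tool's axes as they then stand; what a row does not reach is not made up. A row lasts 1/10 s, in which the tool goes at most 50 mm and 8.59 degrees, less where a joint would pass 70% of its speed; a pose out of reach is approached as far as the arm can. A call is refused whole if a number of a shift passes 5 or a number of a turn 0.15, either way. A call with a gripper value outside its range is refused whole. The fingers move at their own pace and stop on an object; "force" is the grip in N (left out, the last holds). Time passes only in rows, so rows that do not move let the fingers close. It gives the time, the measured TCP pose, the force, the opening and the grip force at its end, in the units of the state.
- arm.observe(): the state, without advancing time (a new reading comes with each control period).
- arm.get_image(name): name is "side" or "top"; returns the picture (420x560x3 uint8, red, green, blue); there is no depth.
- arm.camera_params(name): a dict with "camera_matrix" (3x3 intrinsics, pixels), "R" (3x3) and "t" (3): a world point X has camera coordinates R X + t. Camera axes: x right, y down, z forward; pixel columns grow to the right and rows downward; lengths in m; the calibration is good to about 2 mm. A picture is of the moment at which its call begins. camera_params takes no time and is no camera call.
- arm.sign_off(): hands the job in; it is judged then, once.
The state is a dict: "clock": time; "joints": joint angles; "dq": joint speeds; "joint_efforts": joint torques, N m; "position": TCP position; "ee_rot": TCP orientation; "force": force on the tool from outside, world axes, zero at the start; "ft_torque": the same for the moment, N m; "width": opening from 0.0 (shut) to 1.0 (fully open); "gripper_force": force on a finger pad.
Only numpy, scipy, OpenCV 4.12 (cv2) and the standard library are available. Lean on these libraries where they do the work, as an engineer would, in place of code of your own. Each camera call takes 0.05 s, during which the arm holds its last target. There are 200 camera calls.

## Working session

There is one attempt and no reset: what is moved stays moved. The work goes in short steps, Python scripts to look and compute and a tool call to move; the robot and the scene stay as the last step left them, time stands still between calls to the robot, and variables do not carry over. Pictures are saved under pics/ and viewed, at most 10 in all, crops included, and the job is handed in when it is done.

Besides the shell and the picture viewer there is one more tool, called in YAML: its name, and indented under it one key for each argument. send_rows: Moves the arm, as the interface text tells. Its arguments: {"type":"object","properties":{"increments":{"type":"array"},"force":{"type":"number"}},"required":["increments"]}

```bash
mkdir -p pics
python3 - <<'E'
from cell import arm
import cv2
for n in("top","side"):
    cv2.imwrite(f"pics/{n}0.png",arm.get_image(n)[:,:,::-1]); p=arm.camera_params(n); print(n,p)
s=arm.observe();print(s["clock"],s["position"],s["ee_rot"],s["width"])
E
```

```text
top {'camera_matrix': array([[541.90157559,   0.        , 276.32233922],
       [  0.        , 541.90157559, 207.90626278],
       [  0.        ,   0.        ,   1.        ]]), 'R': array([[ 0.02438096, -0.99938969,  0.02501646],
       [-0.99354232, -0.0269969 , -0.11020355],
       [ 0.11081166, -0.02216804, -0.99359416]]), 't': array([0.01459684, 0.48983841, 1.00892973])}
side {'camera_matrix': array([[530.34552787,   0.        , 276.15910142],
       [  0.        , 530.34552787, 212.33677508],
       [  0.        ,   0.        ,   1.        ]]), 'R': array([[ 0.87099472, -0.49083851, -0.0211129 ],
       [-0.31842976, -0.53128572, -0.78507195],
       [ 0.37412656,  0.6905165 , -0.61904465]]), 't': array([-0.43583102,  0.22473161,  0.65869192])}
0.1 [0.2482968  0.57306101 0.2260229 ] [-6.37652596e-01 -3.07604325e+00  2.22365668e-03] 0.9971196275869242
```

View pics/top0.png

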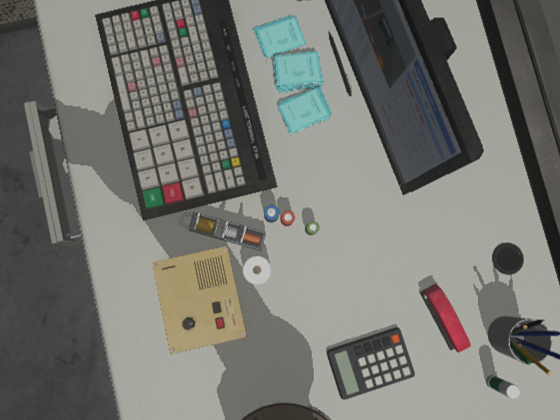

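View pics/side0.png

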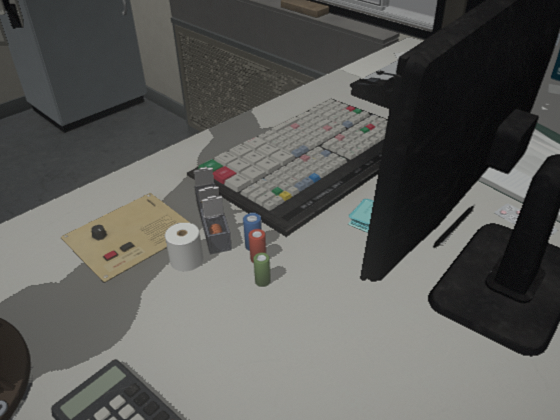

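The top view shows the tray at about (190–265, 213–247) with its handle at the left end, (185,220). The rolls are at (271,212), (287,217) and (312,228), and the paper roll is at (257,270). I'll zoom in on the tray in both views.

```bash
python3 - <<'E'
import cv2,numpy as np
a=cv2.imread("pics/top0.png")[195:290,170:330]; b=cv2.imread("pics/side0.png")[155:295,160:290]
a=cv2.resize(a,None,fx=5,fy=5,interpolation=2);b=cv2.resize(b,None,fx=4.2,fy=4.2,interpolation=2)
cv2.imwrite("pics/a.png",a);cv2.imwrite("pics/b.png",b)
E
cat > h.py <<'E'
import numpy as np
from cell import arm
def ray(n,u,v,z):
    p=arm.camera_params(n);R,t=p["R"],p["t"];c=-R.T@t
    d=R.T@np.linalg.solve(p["camera_matrix"],[u,v,1]);return c+d*(z-c[2])/d[2]
def proj(n,X):
    p=arm.camera_params(n);q=p["camera_matrix"]@(p["R"]@np.array(X)+p["t"]);return q[:2]/q[2]
E
```

```text
(no output)
```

View pics/a.png

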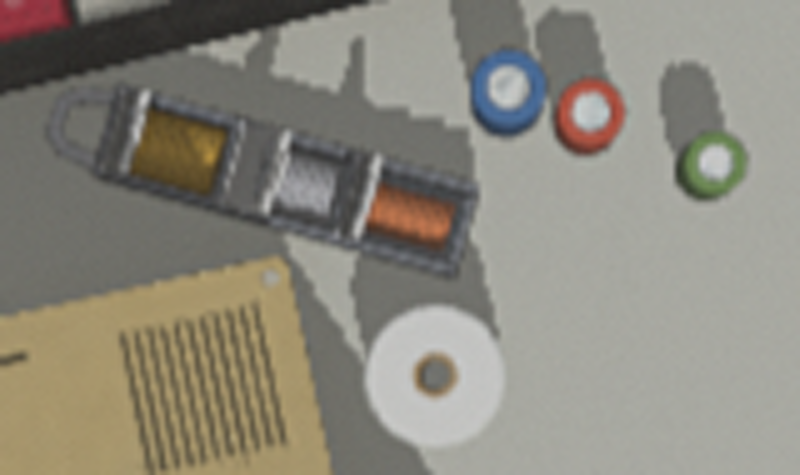

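View pics/b.png

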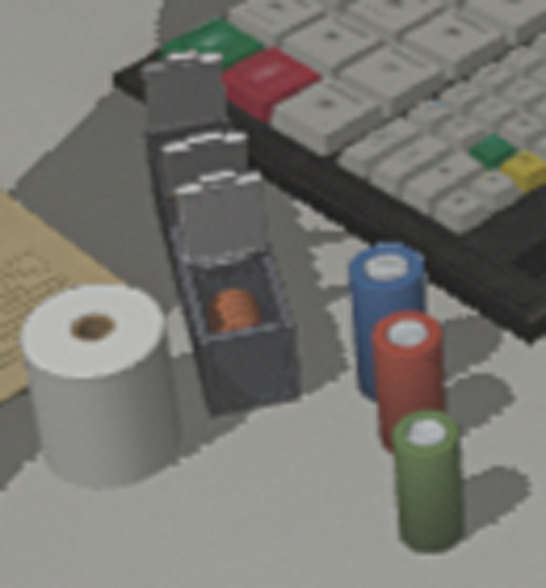

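The crops show the rim corners of the tray's far end at crop-a (475,190) and (452,272), and those of the handle end at about (118,88) and (97,174). All three lids stand roughly upright.

Run:
```python
from h import *
f=lambda x,y,z:ray("top",170+x/5,195+y/5,z)
F=(f(475,190,.0425)+f(452,272,.0425))/2;N=(f(118,88,.0425)+f(97,174,.0425))/2
print("far",F,"near",N,np.linalg.norm(F-N)*1e3)
u=(F-N)/np.linalg.norm(F-N);print(u,np.degrees(np.arctan2(u[1],u[0])))
for l,r,z in(("l1",(137,130),.086),("l2",(277,172),.086),("l3",(368,195),.086),("blue",(508,88),.055),("red",(590,110),.055),("green",(714,162),.05),("paper",(436,376),.057)):
    p=f(*r,z);d=p-N;print(l,p.round(4),"along",(d@u).round(4),"lat",(u[0]*d[1]-u[1]*d[0]).round(4))
# check with side: far end rim corners
g=lambda x,y,z:ray("side",160+x/4.2,155+y/4.2,z)
print("side far",(g(212,347,.0425)+g(297,320,.0425))/2, "l3top",g(218,180,.086))
from scipy.spatial.transform import Rotation as R
print(R.from_rotvec(arm.observe()["ee_rot"]).as_matrix().round(3), arm.observe()["position"])
```

```text
far [0.42432051 0.05148347 0.0425    ] near [0.45827466 0.1855593  0.0425    ] 138.30839820684199
[-0.24549593 -0.96939762  0.        ] -104.21114365574896
l1 [0.4553 0.1692 0.086 ] along 0.0165 lat 0.0011
l2 [0.4415 0.1187 0.086 ] along 0.0689 lat 0.0002
l3 [0.4342 0.0859 0.086 ] along 0.1025 lat 0.0011
blue [0.4772 0.0364 0.055 ] along 0.14 lat 0.0549
red [0.4698 0.0057 0.055 ] along 0.1715 lat 0.0553
green [ 0.452  -0.0412  0.05  ] along 0.2213 lat 0.0496
paper [0.3703 0.0601 0.057 ] along 0.1432 lat -0.0545
side far [0.42589437 0.04078073 0.0425    ] l3top [0.43260232 0.07886114 0.086     ]
[[-0.918  0.398 -0.   ]
 [ 0.398  0.918 -0.001]
 [-0.    -0.001 -1.   ]] [0.2482968  0.57306101 0.2260229 ]
```

send_rows:
  increments:
    - [0,[-3.4,-2.5,0],[0,0,0]]
    - [0,[-3.4,-2.5,0],[0,0,0]]
    - [0,[-3.4,-2.5,0],[0,0,0]]
    - [0,[-3.4,-2.5,0],[0,0,0]]
    - [0,[-3.4,-2.5,0],[0,0,0]]
  force: 10

```text
clock: 0.6
position: [0.3552, 0.3894, 0.2265]
ee_rot: [-0.638, -3.076, 0.001]
force: [1.4, 0.1, 0.3]
width: 0.614
gripper_force: 0.0
```

send_rows:
  increments:
    - [0,[-3.4,-2.5,0],[0,0,0]]
    - [0,[-3.4,-2.5,0],[0,0,0]]
    - [0,[-3.4,-2.5,0],[0,0,0]]
    - [0,[-3.4,-2.5,0],[0,0,0]]
    - [0,[-3.4,-2.5,0],[0,0,0]]

```text
clock: 1.1
position: [0.4615, 0.2073, 0.2266]
ee_rot: [-0.638, -3.076, 0.0]
force: [-0.2, 1.8, -0.2]
width: 0.177
gripper_force: 0.0
```

send_rows:
  increments:
    - [0,[0,0,0],[0,0,0.141]]
    - [0,[0,0,0],[0,0,0.141]]
    - [0,[0,0,0],[0,0,0.141]]
    - [0,[0,0,0],[0,0,0.141]]
    - [0,[0,0,0],[0,0,0.141]]

```text
clock: 1.6
position: [0.4608, 0.2088, 0.2264]
ee_rot: [-1.668, -2.662, 0.001]
force: [-0.0, -0.1, 0.9]
width: 0.003
gripper_force: 0.0
```

send_rows:
  increments:
    - [0,[0,0,0],[0,0,0.141]]
    - [0,[0,0,0],[0,0,0.141]]
    - [0,[0,0,0],[0,0,0.141]]
    - [0,[0,0,0],[0,0,0.141]]
    - [0,[0,0,0],[0,0,0.141]]

```text
clock: 2.1
position: [0.4608, 0.2088, 0.2265]
ee_rot: [-2.485, -1.922, 0.001]
force: [0.8, 0.7, 0.3]
width: 0.007
gripper_force: 0.0
```

```bash
cat >> h.py <<'E'
from scipy.spatial.transform import Rotation as Ro
N=np.array([.4583,.1856,.0425]);u=np.array([-.2455,-.9694,0]);w=np.array([.9694,-.2455,0])
def where():
    s=arm.observe();p=np.array(s["position"]);d=p-N;M=Ro.from_rotvec(s["ee_rot"]).as_matrix()
    print("t",s["clock"],"along %.1f lat %.1f z %.1f mm"%tuple(1e3*np.array([d@u,d@w,p[2]])),"F",np.round(s["force"],2),"w",s["width"])
    print("err rot in tool",(Ro.from_matrix(M).inv()*Ro.from_matrix(np.c_[-u,w,[0,0,-1]])).as_rotvec().round(3))
E
python3 -c "from h import *;where()"
```

```text
t 2.1 along -23.1 lat -3.3 z 226.5 mm F [0.81 0.67 0.27] w 0.006624989363219628
err rot in tool [-0.     0.    -0.006]
```

send_rows:
  increments:
    - [0,[0,0.4,3.5],[0,0,0]]
    - [0,[0,0,4],[0,0,0]]
    - [0,[0,0,4],[0,0,0]]
    - [0,[0,0,3],[0,0,0]]
    - [0,[0,0,1.5],[0,0,0]]

```text
clock: 2.6
position: [0.4632, 0.2071, 0.064]
ee_rot: [-2.479, -1.929, 0.006]
force: [1.2, -0.5, 0.9]
width: 0.008
gripper_force: 0.0
```

Run:
```python
from h import *
import cv2
where()
a=cv2.resize(arm.get_image("side")[130:290,150:310,::-1],None,fx=3.7,fy=3.7,interpolation=2)
b=cv2.resize(arm.get_image("top")[170:290,170:330,::-1],None,fx=1.8,fy=1.8,interpolation=2)
c=np.zeros((600,800,3),np.uint8);c[:a.shape[0],:a.shape[1]]=a
c[:b.shape[0],512:]=b if False else b[:,:288]
cv2.imwrite("pics/c.png",c)
```

```text
t 2.6 along -22.1 lat -0.5 z 64.0 mm F [ 1.22 -0.53  0.9 ] w 0.00786605918848423
err rot in tool [-0.003  0.003  0.   ]
```

View pics/c.png

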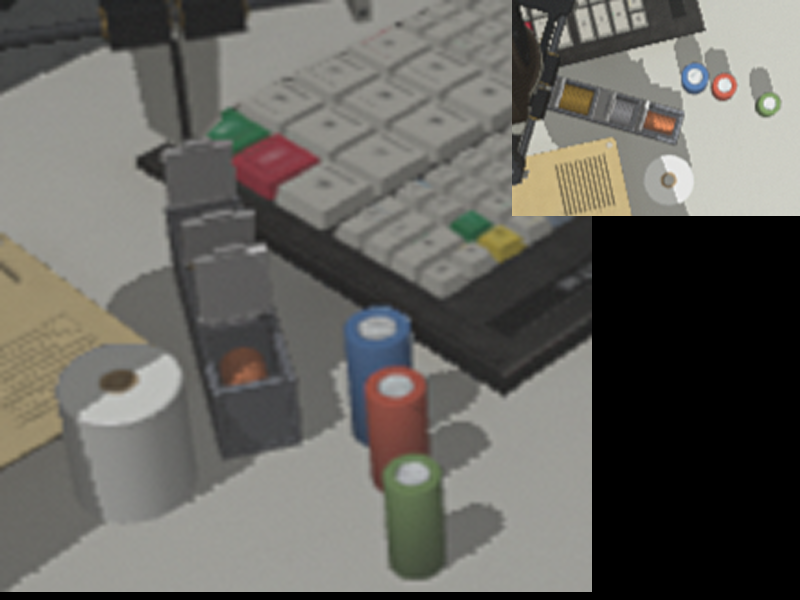

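The fingers are shut behind lid 1, with the split between them at about c (183,130). The lid tops are at c (200,145) and (232,250). I'll check the lateral alignment by triangulating across the two views.

Run:
```python
from h import *
import cv2
P=[arm.camera_params(n) for n in("side","top")];P=[p["camera_matrix"]@np.c_[p["R"],p["t"]] for p in P]
s=lambda x,y:(150+x/3.7,130+y/3.7);t=lambda x,y:(170+x/5,195+y/5)
for nm,a,b in(("l1",s(200,145),t(137,130)),("l2",s(215,217),t(277,172)),("l3",s(232,250),t(368,195)),("farL",s(215,390),t(452,272)),("farR",s(297,375),t(475,190))):
    X=cv2.triangulatePoints(*P,np.array(a,float),np.array(b,float))[:,0];X=X[:3]/X[3];d=X-N
    print(nm,X.round(4),"along %.1f lat %.1f"%(1e3*d@u,1e3*d@w))
x,y=proj("side",arm.observe()["position"]);print("tcp in c",(x-150)*3.7,(y-130)*3.7)
```

```text
l1 [0.4568 0.1699 0.0789] along 15.6 lat 2.4
l2 [0.4425 0.1194 0.0748] along 68.0 lat 0.9
l3 [0.4354 0.0858 0.0808] along 102.3 lat 2.3
farL [0.4097 0.0552 0.0367] along 138.3 lat -15.1
farR [0.4422 0.0469 0.0366] along 138.4 lat 18.5
tcp in c 182.77812773418512 129.50815184638006
```

send_rows:
  increments:
    - [0,[-1.0,0.2,0],[0,0,0]]
    - [0,[-1.0,0,0],[0,0,0]]
    - [0,[-0.8,0,0.2],[0,0,0]]
    - [0,[-0.7,0,0.4],[0,0,0]]
    - [0,[-0.6,0,0.5],[0,0,0]]

```text
clock: 3.2
position: [0.4569, 0.1671, 0.056]
ee_rot: [2.48, 1.929, 0.002]
force: [-0.0, 0.7, 0.4]
width: 0.005
gripper_force: 0.1
```

send_rows:
  increments:
    - [0,[-0.6,0,0.4],[0,0,0]]
    - [0,[-0.5,0,0.3],[0,0,0]]
    - [0,[-0.2,0,0.1],[0,0,0]]
    - [0,[0,0,0],[0,0,0]]
    - [0,[0,0,0],[0,0,0]]

```text
clock: 3.7
position: [0.4538, 0.1553, 0.0478]
ee_rot: [-2.479, -1.93, -0.0]
force: [1.0, 0.5, 0.6]
width: 0.004
gripper_force: 0.0
```

```bash
python3 -c "from h import *;where()"
```

```text
t 3.7 along 30.4 lat 3.0 z 47.8 mm F [1.04 0.47 0.6 ] w 0.004400378316959646
err rot in tool [ 0. -0.  0.]
```

send_rows:
  increments:
    - [0,[-0.3,-0.1,0.2],[0,0,0]]
    - [0,[0,0,0.15],[0,0,0]]
    - [0,[0,0,0.1],[0,0,0]]
    - [0,[0,0,0],[0,0,0]]

```text
clock: 4.1
position: [0.4518, 0.1525, 0.0431]
ee_rot: [-2.479, -1.93, 0.0]
force: [-0.6, -0.6, 0.6]
width: 0.008
gripper_force: 0.0
```

Run:
```python
from h import *
import cv2
where()
a=arm.get_image("side")[130:290,150:310,::-1];b=arm.get_image("top")[190:270,170:330,::-1]
c=np.zeros((600,800,3),np.uint8);c[:400,:400]=cv2.resize(a,(400,400),interpolation=2);c[400:600,:400]=cv2.resize(b,(400,200),interpolation=2)
cv2.imwrite("pics/d.png",c[:,:400])
```

```text
t 4.1 along 33.7 lat 1.8 z 43.1 mm F [-0.62 -0.63  0.59] w 0.008433526282575503
err rot in tool [-0.  0.  0.]
```

View pics/d.png

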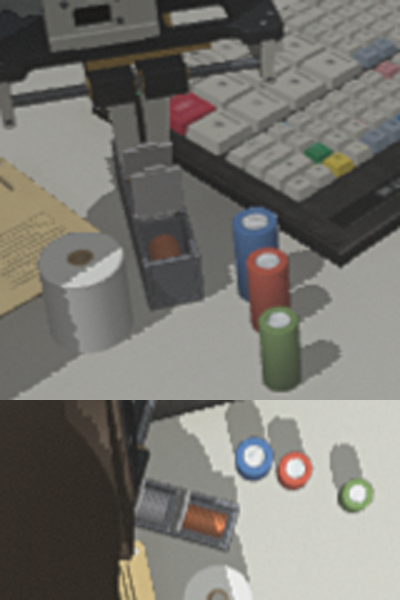

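Lid 1 is down with the fingertips at z = 43 mm and no contact force, while lids 2 and 3 are still up. Lid 2 is next.

send_rows:
  increments:
    - [0,[0,0,-1.0],[0,0,0]]
    - [0,[0,0,-0.9],[0,0,0]]
    - [0,[-0.8,0,0],[0,0,0]]
    - [0,[-0.8,0,0.1],[0,0,0]]
    - [0,[-0.8,0,0.3],[0,0,0]]

```text
clock: 4.7
position: [0.4458, 0.1284, 0.0583]
ee_rot: [2.479, 1.929, 0.001]
force: [-0.6, -0.2, -0.2]
width: 0.006
gripper_force: 0.1
```

send_rows:
  increments:
    - [0,[-0.7,0,0.4],[0,0,0]]
    - [0,[-0.6,0,0.4],[0,0,0]]
    - [0,[-0.5,0,0.3],[0,0,0]]
    - [0,[-0.4,0,0.2],[0,0,0]]
    - [0,[0,0,0.2],[0,0,0]]

```text
clock: 5.2
position: [0.4404, 0.1072, 0.0429]
ee_rot: [-2.48, -1.928, 0.001]
force: [0.4, -0.4, 0.6]
width: 0.007
gripper_force: 0.1
```

send_rows:
  increments:
    - [0,[0,0,0],[0,0,0]]
    - [0,[0,0,0],[0,0,0]]

```text
clock: 5.4
position: [0.4407, 0.1081, 0.0432]
ee_rot: [-2.479, -1.93, -0.0]
force: [-0.5, -0.8, -0.2]
width: 0.01
gripper_force: 0.0
```

```bash
python3 -c "from h import *;where()"
```

```text
t 5.4 along 79.4 lat 2.0 z 43.2 mm F [-0.47 -0.81 -0.2 ] w 0.00989273912602135
err rot in tool [ 0. -0.  0.]
```

Same profile for lid 3.

send_rows:
  increments:
    - [0,[0,0,-1.0],[0,0,0]]
    - [0,[0,0,-0.9],[0,0,0]]
    - [0,[-0.8,0,0],[0,0,0]]
    - [0,[-0.8,0,0.1],[0,0,0]]
    - [0,[-0.8,0,0.3],[0,0,0]]

```text
clock: 5.9
position: [0.4345, 0.0838, 0.0583]
ee_rot: [2.479, 1.929, 0.001]
force: [0.2, 0.4, 0.4]
width: 0.004
gripper_force: 0.1
```

send_rows:
  increments:
    - [0,[-0.7,0,0.4],[0,0,0]]
    - [0,[-0.6,0,0.4],[0,0,0]]
    - [0,[-0.5,0,0.3],[0,0,0]]
    - [0,[-0.4,0,0.2],[0,0,0]]
    - [0,[0,0,0.2],[0,0,0]]

```text
clock: 6.4
position: [0.4291, 0.0626, 0.0429]
ee_rot: [-2.48, -1.928, 0.001]
force: [0.3, 0.0, 0.2]
width: 0.004
gripper_force: 0.1
```

send_rows:
  increments:
    - [0,[0,0,0.1],[0,0,0]]
    - [0,[0,0,0],[0,0,0]]

```text
clock: 6.6
position: [0.4292, 0.0628, 0.0425]
ee_rot: [-2.48, -1.929, 0.001]
force: [-2.9, -4.1, 11.9]
width: 0.01
gripper_force: 5.6
```

```bash
python3 -c "from h import *;where()"
```

```text
t 6.6 along 126.2 lat 1.9 z 42.5 mm F [-2.91 -4.09 11.86] w 0.010453635489739295
err rot in tool [-0.     0.    -0.001]
```

Contact at 12 N shows lid 3 is fully down. I'll lift off, move back and look.

send_rows:
  increments:
    - [0,[0,0,-0.5],[0,0,0]]
    - [0,[0,0,-3],[0,0,0]]
    - [0,[0,0,-4],[0,0,0]]
    - [0,[0,0,-4],[0,0,0]]
    - [0,[4,0,-2],[0,0,0]]

```text
clock: 7.1
position: [0.4397, 0.0986, 0.1805]
ee_rot: [2.484, 1.92, 0.004]
force: [1.5, 0.2, -0.2]
width: 0.003
gripper_force: 0.0
```

send_rows:
  increments:
    - [0,[4.5,0,0],[0,0,0]]
    - [0,[4.5,0,0],[0,0,0]]
    - [0,[4.5,0,0],[0,0,0]]
    - [0,[4.5,0,0],[0,0,0]]
    - [0,[4.5,0,0],[0,0,0]]

```text
clock: 7.6
position: [0.4943, 0.3226, 0.1774]
ee_rot: [-2.478, -1.93, -0.001]
force: [2.2, -0.2, 0.3]
width: 0.001
gripper_force: 0.0
```

send_rows:
  increments:
    - [0,[4.5,0,0],[0,0,0]]
    - [0,[4.5,0,0],[0,0,0]]
    - [0,[0,0,0],[0,0,0]]
    - [0,[0,0,0],[0,0,0]]

```text
clock: 8.0
position: [0.5158, 0.4087, 0.1765]
ee_rot: [2.477, 1.932, -0.001]
force: [0.1, -0.8, 0.0]
width: 0.006
gripper_force: 0.0
```

Run:
```python
from h import *
import cv2
where()
a=arm.get_image("side")[155:295,160:290,::-1];b=arm.get_image("top")[195:290,170:330,::-1]
c=np.zeros((600,790,3),np.uint8);a=cv2.resize(a,(371,400),interpolation=2);b=cv2.resize(b,(419,249),interpolation=2)
c[:400,:371]=a;c[:249,371:]=b;cv2.imwrite("pics/e.png",c[:400])
```

```text
t 8.0 along -230.4 lat 1.0 z 176.5 mm F [ 0.11 -0.82  0.01] w 0.0063129650550592204
err rot in tool [-0.     0.001  0.002]
```

View pics/e.png

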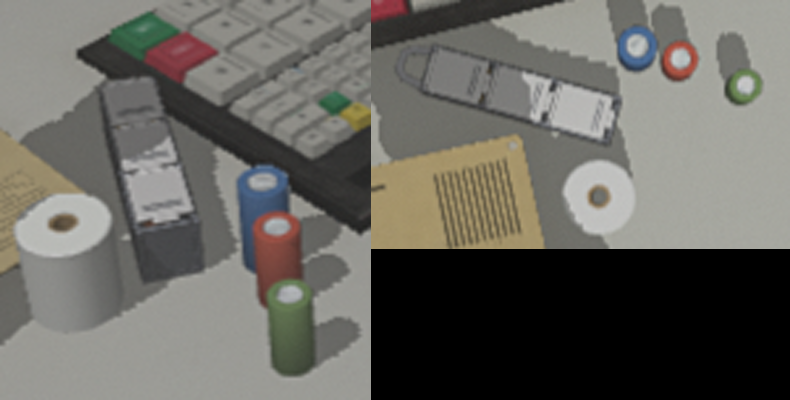

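The picture shows all three lids flat, the tray where it stood, and the rolls upright and unmoved. I'm handing in.

```bash
python3 -c "
from cell import arm
print(arm.sign_off())"
```

```text
the job is handed in; nothing more can be done
None
```

I pushed lids 1, 2 and 3 shut in that order and handed the job in at about 8 s; the last picture shows all three flat and the tray and rolls unmoved, and the highest force I read was about 13 N, but the sign-off gave no verdict.

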